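# Press the contact slide under its drag spring

## Robot

A 6-joint arm with a two-finger parallel gripper is mounted at the origin on the work surface. World frame = base frame: x ahead of the robot, y to its left, z up, the work surface at z = 0. Lengths are in m, angles in rad, forces in N, time in s.
With the tool pointing down it reaches from about 0.275 to 0.85 m from the base axis. Payload 19 kg.
Tool frame: the origin (TCP) lies at the very end of the fingers, on their centre line; the grasp point (between the pads) lies env.grip_depth behind it (env.grip_depth is the distance from the TCP to the grasp point, in m); z points along the fingers, y is the direction in which the jaws open and shut (so a half turn about z gives the same grasp; the last joint's range is limited). The gripper opens to 85 mm and grips with 20 to 120 N. Pads are 22 mm wide; open, the fingers measure 114 mm over their backs; the gripper's body (76 mm by 85 mm) begins 54 mm behind the grasp point. The pads swing forward as they close: fully open they stand 13 mm farther back than shut.
Start: joints at [1.047, 0.15, 1.437, -0, 1.554, -0.134], TCP at [0.219, 0.532, 0.231] pointing down, gripper open.
Joint ranges: [-2.8, 2.8], [-0.68, 2.1], [0.12, 2.68], [-1.39, 4.53], [0.16, 2.79], [-2.81, 2.81]. Speed limits (rad/s): [1.89, 1.89, 2.22, 3.01, 3.01, 3.01].

## Interface

Orientations are given as a unit quaternion [w, x, y, z].
In Python, from plant import monitor, cams, workorder, env gives the robot as it stands.
- The arm moves only by the tool jog_arm, never from a script. Its argument "increments" is one flat list of numbers, 5 for each row, row after row: the opening, from 0 (shut) to 1 (fully open), then the shift along the tool's x, y, z as a fraction of full scale, then the turn about the tool's z as a fraction of full scale. In form: [hand, tx, ty, tz, spin, hand, tx, ty, tz, spin, ...]. A call has 1 to 20 rows; each row is the pose to reach, as a shift and turn from the pose measured when the call began, along the tool's axes at that moment; what a row does not reach only later rows make up. Full scale, the value 1, is 0.1 m for a shift and 90 degrees for a turn. A row lasts 1/8 s, in which the tool goes at most 62.5 mm and 10.7 degrees, less where a joint would pass 70% of its speed; a pose out of reach is approached as far as the arm can. A call with a number of a shift or a turn outside -1 to 1 is refused whole. A call with a gripper value outside its range is refused whole. The fingers move at their own pace and stop on an object; the grip force is fixed at half the most. Time passes only in rows, so rows that repeat a pose let the fingers close. It gives the time, the measured TCP pose, the force and the opening at its end, in the units of the state.
- monitor.get_state(): the state, without advancing time (a new reading comes with each control period).
- cams.get_image(name): name is "side" or "top" or "wrist"; returns a dict with "frame" (400x640x3 uint8, red, green, blue), "depth" (400x640 float32, m along the optical axis (not along the pixel's ray), 0 where there is no reading), "intrinsics" (3x3 intrinsics, pixels), "xyz" and "attitude" of the camera in the world; the wrist camera has in their place "hand_eye" (4x4, takes a point from camera to tool coordinates, whose origin is the TCP and whose axes are the flange's). Camera axes: x right, y up, looking along -z (the intrinsics and any distortion apply to the point x, -y, -z); pixel columns grow to the right and rows downward; lengths in m; the calibration is good to about 2 mm. A picture is of the moment at which its call begins: read the wrist's pose just before it.
- workorder.job_done(): hands the job in, once; it reports no verdict.
The state is a dict: "time_s": time; "joints": joint angles; "qvel": joint speeds; "effort": joint torques, N m; "tool_pos": TCP position; "eef_rot": TCP orientation; "ft_force": force on the tool from outside, world axes, zero at the start; "ft_torque": the same for the moment, N m; "grip_width": finger opening in m.
Only numpy, scipy, OpenCV 4.12 (cv2) and the standard library are available. Lean on these libraries where they do the work, as an engineer would, in place of code of your own. Each camera call takes 0.05 s, during which the arm holds its last target. There are 200 camera calls.

## Task

Connect the button desk's contact dock: with the fingertips press the white contact slide down hard on its ribbed tread against its sprung bed, so that its nose goes under the keeper bar, and while pressing push it along its channel, under the steel drag spring, until it is fully home against the end stop. Then let go and move clear. Do not lift the slide out of its channel or disturb the things standing around.

Things in the scene. Friction and masses are not known exactly. Their poses are not given: they have to be found in the camera images.
- dock: Fixed oak block 240 x 154 x 22 mm, spanning x = -130 to +110, y = +-77 mm of its origin, which is at table height (z up). Its x axis is the direction in which to push the slide. On it a channel along x, 64 mm wide, centred on y = 0, between dark wooden walls (tops 42 mm above the table), floored by a sprung steel bed; rear wall's inner face at x = -116 mm.
- bar (a point): Top centre, 46 mm above the table, of the rigid dark steel keeper bar across the channel: dock x = +2 to +10 mm, underside 40 mm above the table, posts at its ends to 48 mm.
- spring_tip (a point): Underside of the rolled tip of the steel leaf drag spring, at dock x = +20 mm, 35 mm above the table when empty. The leaf is 30 mm wide and runs back, rising, to a black anchor at dock x = +72 to +98 mm (52 mm high).
- end_stop (a point): Top of the end stop's face, dock x = +58 mm, 41 mm above the table; the slide's nose meets this face when home.
- slide: White contact slide 110 (x) x 61 x 10 mm, about 0.12 kg, loose in the channel. Origin: centre of its underside; x points to its nose, as the dock's x. From the rear: ribbed tread x = -55 to -21, upright ridge x = -21 to -13 (52 mm wide, 14 mm above the tread), flat nose with brass strips to +55, bevelled front. Home: origin at dock x = +3 mm, ridge 12 mm short of the bar, about 60 mm of travel.
- tread (a point): Middle of the tread's upper face, 17 mm behind the ridge's rear face; push here, fingertips behind the ridge. It is 47 mm above the table at the start, 37 mm when fully pressed. The keeper bar blocks the nose unless the slide is pressed at least 7 mm. Once under the bar and let go, the slide rises 3 mm against the bar and stays.
- bed (a joint): How far the sprung bed under the slide is pressed down: 0 = up, 0.010 m = on its lower stop. It pushes up with about 6 N at 0 and 14 N at the stop, plus sliding friction.
- spring (a joint): Lift angle (rad) of the drag spring: 0 = empty, about 0.03 to 0.1 when the nose is under it. Its tip presses down with about 4 to 6 N and resists the slide by friction.
- cap1: Bystander: loose white mushroom button, 30 mm across, 25 mm high, standing on the oak block beside the channel (dock y = +58 mm). Origin: centre of its underside.
- cap2: Bystander: another such button on the oak block on the other side (dock y = -58 mm).
- phone: Bystander: black phone 146 x 71 x 8 mm lying on the table.
- screwdriver: Bystander: screwdriver lying on the table.
- mug: Bystander: white mug, 80 mm across, 90 mm high.
- tapemeasure: Bystander: black tape measure case 70 x 38 x 65 mm.
- gluejar: Bystander: jar 52 mm across, 75 mm high, on the far side of the table.

How it is judged:
By the outcome, as a careful person would: the job done as asked, in the order asked, and still so for the second after the job is handed in, with the robot touching nothing.
It also fails if it takes over 34 s, if anything falls off the work surface, if the arm or the gripper's body presses on something with over 40 N, if the wrist force passes 120 N, or if a joint passes its speed limit or range.

## Working session

There is one attempt and no reset: what is moved stays moved. The work goes in short steps, Python scripts to look and compute and a tool call to move; the robot and the scene stay as the last step left them, time stands still between calls to the robot, and variables do not carry over. Pictures are saved under pics/ and viewed, about 8 in all and at most 12, crops included, and the job is handed in when it is done.

Besides the shell and the picture viewer there is one more tool, called after ">>>" as name(argument=value, ...) on one line, values as JSON. jog_arm: Moves the arm, as the interface text tells. Shift numbers are shares of 0.1 m and turn numbers shares of 90 degrees, none past 1 either way. Its arguments: {"type":"object","properties":{"increments":{"type":"array"}},"required":["increments"]}

```bash
mkdir -p pics
cat > h.py <<'E'
import numpy as np,cv2
from scipy.spatial.transform import Rotation as R
from plant import monitor,cams,workorder,env
def rot(q): return R.from_quat([q[1],q[2],q[3],q[0]]).as_matrix()
def grab(name,save=None):
    s=monitor.get_state(); im=cams.get_image(name)
    if name=="wrist":
        T=np.eye(4);T[:3,:3]=rot(s["eef_rot"]);T[:3,3]=s["tool_pos"]; T=T@np.array(im["hand_eye"])
    else:
        T=np.eye(4);T[:3,:3]=rot(im["attitude"]);T[:3,3]=im["xyz"]
    im["T"]=T
    if save:
        cv2.imwrite(f"pics/{save}.png",cv2.cvtColor(im["frame"],cv2.COLOR_RGB2BGR)); np.savez(f"pics/{save}.npz",frame=im["frame"],depth=im["depth"],K=im["intrinsics"],T=T)
    return im
def cloud(depth,K,T):
    v,u=np.mgrid[:400,:640]; d=depth
    p=np.stack([(u-K[0,2])/K[0,0]*d,-(v-K[1,2])/K[1,1]*d,-d],-1)
    return p@T[:3,:3].T+T[:3,3]
def proj(P,K,T):
    c=(np.atleast_2d(P)-T[:3,3])@T[:3,:3]
    return np.c_[K[0,0]*c[:,0]/-c[:,2]+K[0,2], -K[1,1]*c[:,1]/-c[:,2]+K[1,2]]
E
python3 - <<'E'
from h import *
for n in ["top","side"]:
    im=grab(n,n+"0"); print(n,{k:np.round(v,3).tolist() for k,v in im.items() if k not in("frame","depth")})
s=monitor.get_state();print(s,env.grip_depth)
E
```

```text
top {'intrinsics': [[460.591, 0.0, 318.558], [0.0, 460.591, 203.952], [0.0, 0.0, 1.0]], 'xyz': [0.337, 0.017, 1.296], 'attitude': [-0.7, -0.075, 0.063, 0.707], 'T': [[-0.008, 0.981, -0.194, 0.337], [-1.0, -0.012, -0.015, 0.017], [-0.017, 0.194, 0.981, 1.296], [0.0, 0.0, 0.0, 1.0]]}
side {'intrinsics': [[498.59, 0.0, 319.648], [0.0, 498.59, 200.675], [0.0, 0.0, 1.0]], 'xyz': [0.114, -0.64, 0.996], 'attitude': [0.893, 0.341, -0.11, -0.273], 'T': [[0.827, 0.412, -0.383, 0.114], [-0.563, 0.619, -0.548, -0.64], [0.011, 0.669, 0.744, 0.996], [0.0, 0.0, 0.0, 1.0]]}
{'time_s': 0.1, 'joints': array([ 1.04702126e+00,  1.50917571e-01,  1.43792063e+00, -2.35836174e-05,
        1.55377515e+00, -1.34009741e-01]), 'qvel': array([-2.39435164e-04, -2.59609875e-03,  1.03826598e-03,  9.31719423e-04,
        1.21122596e-04, -1.82901801e-05]), 'effort': array([ 6.49211754e-03, -7.14374828e+01, -5.71798718e+01,  3.47623647e-06,
        7.10245149e-03, -5.65368714e-05]), 'tool_pos': array([0.21841229, 0.53168512, 0.23076938]), 'eef_rot': array([-1.53682926e-04,  1.93651194e-01,  9.81070311e-01, -4.86805125e-04]), 'ft_force': array([0.85574821, 0.1177552 , 0.46414875]), 'ft_torque': array([ 0.00272916, -0.00834767, -0.0201901 ]), 'grip_width': 0.08551467180243269} 0.0187
```

View pics/top0.png

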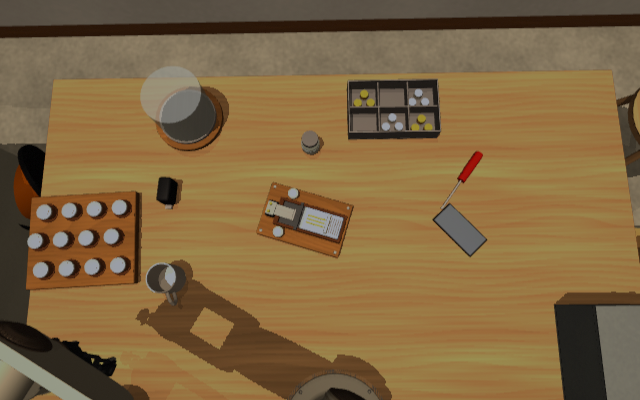

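View pics/side0.png

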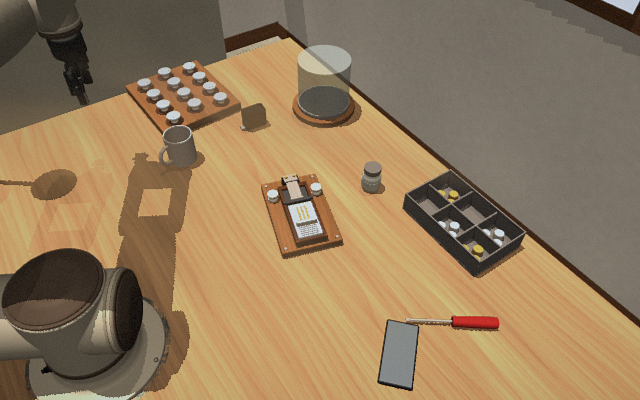

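The top view shows the dock at about (305,218), with its anchor end to the left (270,208) and the slide to the right (322,222). The side view agrees. Next I'll enlarge it and read the corners.

Run:
```python
import cv2,numpy as np
a=cv2.imread("pics/top0.png")[175:265,245:365]; b=cv2.imread("pics/side0.png")[165:265,250:350]
a=cv2.resize(a,None,fx=6,fy=6,interpolation=cv2.INTER_CUBIC);cv2.imwrite("pics/topc.png",a)
```

```text
(no output)
```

View pics/topc.png

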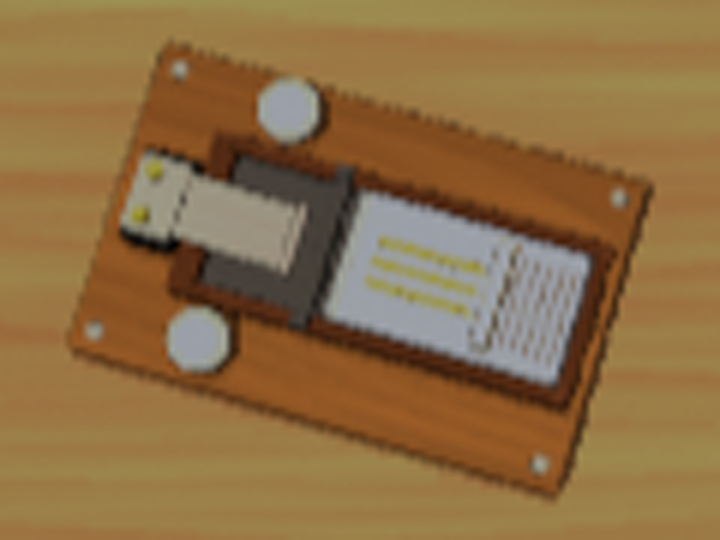

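```bash
cat > fit.py <<'E'
from h import *
from scipy.optimize import least_squares
def W(p,P): 
    P=np.atleast_2d(np.array(P,float)); c,s=np.cos(p[2]),np.sin(p[2])
    return np.c_[p[0]+c*P[:,0]-s*P[:,1],p[1]+s*P[:,0]+c*P[:,1],P[:,2]]
def fit(uv,P,K,T,x0=(.35,.04,1.3)):
    r=least_squares(lambda p:(proj(W(p,P),K,T)-uv).ravel(),x0); return r.x,np.round(r.fun.reshape(-1,2),2)
E
python3 - <<'E'
from fit import *
z=np.load("pics/top0.npz");K,T=z["K"],z["T"]
uv=(np.array([(168,42),(652,187),(557,497),(72,348)])+.5)/6-.5+[245,175]
P=[(.11,-.077,.022),(-.13,-.077,.022),(-.13,.077,.022),(.11,.077,.022)]
p,r=fit(uv,P,K,T);print(p,np.degrees(p[2]),r.tolist())
C=cloud(z["depth"],K,T);c,s=np.cos(p[2]),np.sin(p[2])
D=(C-[p[0],p[1],0]);L=np.stack([c*D[...,0]+s*D[...,1],-s*D[...,0]+c*D[...,1],D[...,2]],-1)
for n,x0,x1,y in [("oak",-.12,.1,.045),("tread",-.11,-.085,0),("nose",-.05,-.01,0)]:
    m=(L[...,0]>x0)&(L[...,0]<x1)&(abs(L[...,1]-y)<.008);print(n,m.sum(),np.median(L[m][:,2]))
# slide rear edge & ridge in crop
g=(np.array([(592,255),(557,385),(335,315),(372,190)])+.5)/6-.5+[245,175]
for q in g:
    d=np.array([(q[0]-K[0,2])/K[0,0],-(q[1]-K[1,2])/K[1,1],-1])@T[:3,:3].T; X=T[:3,3]+d*(.047-T[2,3])/d[2]
    e=X-[p[0],p[1],0];print("slide corner dock",c*e[0]+s*e[1],-s*e[0]+c*e[1])
for n,q in dict(origin=(0,0,0),tread=(-.095,0,.047)).items(): print(n,W(p,q),np.hypot(*W(p,q)[0,:2]))
st=monitor.get_state();Rt=rot(st["eef_rot"]);print(Rt.round(4).tolist())
E
```

```text
[0.55068491 0.08550085 1.26447124] 72.44886517882912 [[0.15, -0.18], [0.33, -0.39], [0.53, 0.44], [-1.02, 0.08]]
oak 488 0.023126612309856798
tread 53 0.04812588061296519
nose 84 0.0473332549783273
slide corner dock -0.11203555604683663 -0.0321509980454907
slide corner dock -0.11380511466205778 0.02982038144636447
slide corner dock -0.007681915855954489 0.028583169823464344
slide corner dock -0.0065187634165995365 -0.0318263865954225
origin [[0.55068491 0.08550085 0.        ]] 0.5572829278096906
tread [[ 0.52203701 -0.00507673  0.047     ]] 0.5220616907808922
[[-0.925, 0.38, -0.0005], [0.38, 0.925, -0.0009], [0.0001, -0.001, -1.0]]
```

>>> jog_arm(increments=[0,-0.1,-0.08,0,0.1,0,-0.3,-0.24,0,0.21,0,-0.5,-0.4,0,0.32,0,-0.7,-0.55,0,0.43,0,-0.85,-0.68,0,0.54,0,-0.95,-0.75,0,0.65,0,-1,-0.79,0,0.76,0,-1,-0.79,0,0.87,0,-1,-0.79,0,0.947,0,-1,-0.79,0,0.947])

```text
time_s: 1.35
tool_pos: [0.2808, 0.4205, 0.2306]
eef_rot: [0.0, 0.807, 0.591, -0.001]
ft_force: [-0.1, 0.5, 0.6]
grip_width: 0.0002
```

>>> jog_arm(increments=[0,-0.2,0.2,0,0,0,-0.5,0.5,0,0,0,-0.8,0.85,0,0,0,-0.83,0.9,0,0])

```text
time_s: 1.85
tool_pos: [0.3426, 0.3125, 0.2307]
eef_rot: [0.0, 0.806, 0.591, -0.001]
ft_force: [0.4, 0.7, 0.6]
grip_width: 0.0
```

>>> jog_arm(increments=[0,-0.2,0.2,0,0,0,-0.5,0.5,0,0,0,-0.8,0.85,0,0,0,-0.83,0.9,0,0])

```text
time_s: 2.35
tool_pos: [0.4044, 0.205, 0.2307]
eef_rot: [0.0, 0.806, 0.591, -0.001]
ft_force: [-0.5, 0.5, -0.1]
grip_width: 0.0002
```

>>> jog_arm(increments=[0,-0.2,0.2,0,0,0,-0.5,0.5,0,0,0,-0.8,0.85,0,0,0,-0.83,0.9,0,0])

```text
time_s: 2.85
tool_pos: [0.4661, 0.0979, 0.2305]
eef_rot: [0.0, 0.806, 0.591, -0.001]
ft_force: [0.7, 0.7, 0.7]
grip_width: 0.0007
```

>>> jog_arm(increments=[0,-0.2,0.2,0,0,0,-0.5,0.5,0,0,0,-0.8,0.85,0,0,0,-0.83,0.88,0,0,0,-0.83,0.88,0,0])

```text
time_s: 3.48
tool_pos: [0.5249, -0.0065, 0.2304]
eef_rot: [-0.0, 0.806, 0.592, -0.001]
ft_force: [0.2, -0.0, 0.1]
grip_width: 0.0002
```

Run:
```python
from fit import *
im=grab("wrist","w1"); s=monitor.get_state(); print(s["time_s"],s["tool_pos"],rot(s["eef_rot"]).round(4).tolist(),s["ft_force"])
cv2.imwrite("pics/w1.png",cv2.cvtColor(im["frame"],cv2.COLOR_RGB2BGR))
p=(0.55068491,0.08550085,1.26447124);print(proj(W(p,[(-.13,-.077,.022),(-.13,.077,.022),(-.095,0,.047),(.002,0,.046)]),im["intrinsics"],im["T"]).round(1))
```

```text
3.525 [ 0.52479364 -0.00630539  0.23059326] [[0.299, 0.9543, -0.0015], [0.9543, -0.299, -0.0013], [-0.0017, -0.0011, -1.0]] [-0.37963609  0.12804365  1.04258652]
[[373.5 204.5]
 [252.6 204.1]
 [313.  181.7]
 [313.2  92.1]]
```

View pics/w1.png

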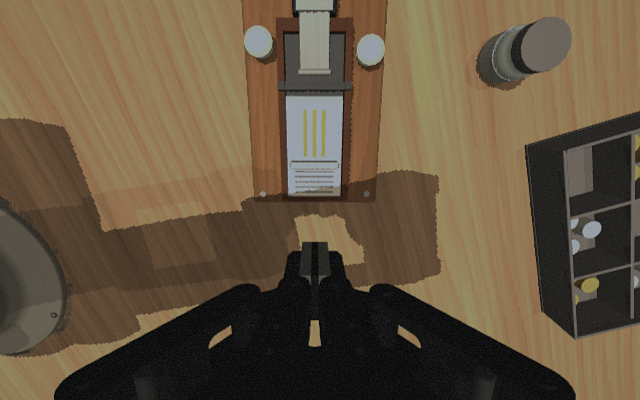

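The wrist view shows the dock aligned with the tool and the slide rear at about row 196. Block corners are at (255,202) and (374,202), 1–3 px from the prediction, so I'll descend.

>>> jog_arm(increments=[0,0.01,-0.01,0.2,0,0,0.02,-0.02,0.6,0,0,0.02,-0.02,1,0,0,0.02,-0.02,1,0])

```text
time_s: 4.03
tool_pos: [0.5217, -0.0024, 0.1287]
eef_rot: [-0.002, 0.805, 0.593, -0.002]
ft_force: [0.0, 0.6, 0.8]
grip_width: 0.0
```

>>> jog_arm(increments=[0,0,0,0.2,0,0,0,0,0.45,0,0,0,0,0.6,0,0,0,0,0.7,0,0,0,0,0.7,0])

```text
time_s: 4.65
tool_pos: [0.5213, -0.0023, 0.0589]
eef_rot: [-0.002, 0.805, 0.593, -0.002]
ft_force: [0.1, -0.1, 0.2]
grip_width: 0.0002
```

Run:
```python
from fit import *
im=grab("wrist","w2");s=monitor.get_state(); print(s["time_s"],s["tool_pos"],s["ft_force"])
c=grab("side","s2")["frame"][165:265,250:350]
w=im["frame"][:300,170:470]
o=np.hstack([cv2.resize(c,(450,450),interpolation=cv2.INTER_CUBIC),cv2.resize(w,(350,350))[:350] if 0 else cv2.copyMakeBorder(cv2.resize(w,(350,350)),0,100,0,0,0)])
cv2.imwrite("pics/c2.png",o[...,::-1])
```

```text
4.7 [ 0.52157188 -0.00241224  0.05934496] [-0.62384206  0.24889833  0.40990638]
```

View pics/c2.png

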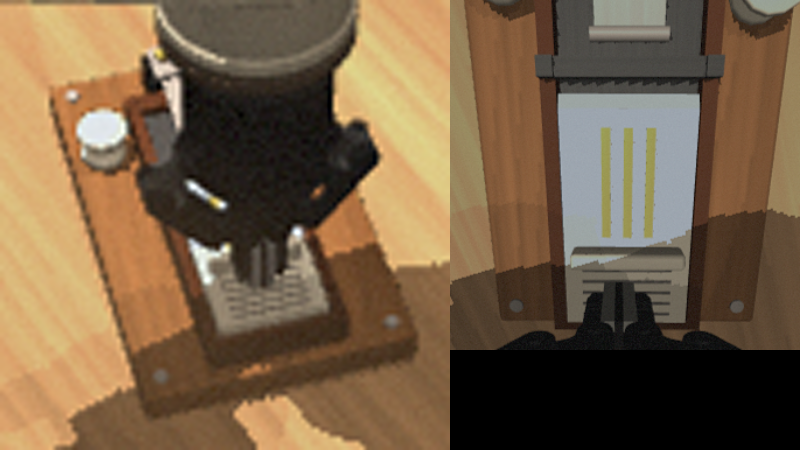

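Run:
```python
from fit import *
z=np.load("pics/w2.npz");K,T=z["K"],z["T"]
p=np.array((0.55068491,0.08550085,1.26447124));c,s=np.cos(p[2]),np.sin(p[2])
def dk(X): e=X-[p[0],p[1],0]; return np.round([c*e[0]+s*e[1],-s*e[0]+c*e[1],e[2]],4)
tp=monitor.get_state()["tool_pos"];print("tcp",dk(tp),proj(tp,K,T))
for n,a,b,h in [("L",567,290,.047),("R",688,290,.047),("ridgeL",571,250,.061),("ridgeR",684,250,.061),("barL",558,78,.046),("barR",702,78,.046),("ridgebase",628,268,.047),("screwL",516,306,.022),("screwR",737,306,.022)]:
    u,v=(a-450)/1.1667+170,b/1.1667
    d=np.array([(u-K[0,2])/K[0,0],-(v-K[1,2])/K[1,1],-1])@T[:3,:3].T; print(n,dk(T[:3,3]+d*(h-T[2,3])/d[2]))
```

```text
tcp [-0.0927  0.0011  0.0595] [[317.83523593 256.77771669]]
L [-0.094  0.029  0.047]
R [-0.0936 -0.032   0.047 ]
ridgeL [-0.0678  0.0241  0.061 ]
ridgeR [-0.0674 -0.0258  0.061 ]
barL [0.004  0.0292 0.046 ]
barR [ 0.0042 -0.0317  0.046 ]
ridgebase [-0.0819 -0.0016  0.047 ]
screwL [-0.1169  0.0641  0.022 ]
screwR [-0.1158 -0.0674  0.022 ]
```

>>> jog_arm(increments=[0,-0.02,0.025,0.02,0,0,-0.02,0.025,0.07,0,0,-0.02,0.025,0.11,0,0,-0.02,0.025,0.14,0,0,-0.02,0.025,0.17,0,0,-0.02,0.025,0.17,0,0,-0.02,0.025,0.17,0])

```text
time_s: 5.62
tool_pos: [0.5234, -0.0052, 0.0427]
eef_rot: [-0.001, 0.805, 0.593, -0.002]
ft_force: [-3.1, -0.3, 6.7]
grip_width: 0.0
```

>>> jog_arm(increments=[0,0,0,0.02,0,0,0,0,0.04,0,0,0,0,0.06,0,0,0,0,0.07,0,0,0,0,0.07,0,0,0,0,0.07,0])

```text
time_s: 6.38
tool_pos: [0.5235, -0.0053, 0.0367]
eef_rot: [-0.001, 0.805, 0.593, -0.002]
ft_force: [-7.5, -0.5, 19.6]
grip_width: 0.0001
```

>>> jog_arm(increments=[0,0.03,-0.005,0.02,0,0,0.06,-0.005,0.02,0,0,0.1,-0.01,0.02,0,0,0.14,-0.01,0.02,0,0,0.17,-0.01,0.02,0,0,0.2,-0.01,0.02,0,0,0.2,-0.01,0.02,0])

```text
time_s: 7.25
tool_pos: [0.5301, 0.013, 0.0367]
eef_rot: [0.001, 0.805, 0.593, -0.001]
ft_force: [-4.2, -9.6, 27.3]
grip_width: 0.0002
```

Run:
```python
from fit import *
im=grab("wrist","w3");s=monitor.get_state(); print(s["time_s"],s["tool_pos"],s["ft_force"])
w=im["frame"][:300,170:470]
cv2.imwrite("pics/c3.png",cv2.resize(w,(600,600),interpolation=cv2.INTER_CUBIC)[...,::-1])
```

```text
7.3 [0.53008298 0.01295953 0.03671569] [-2.69486284 -9.66308331 26.26310484]
```

View pics/c3.png

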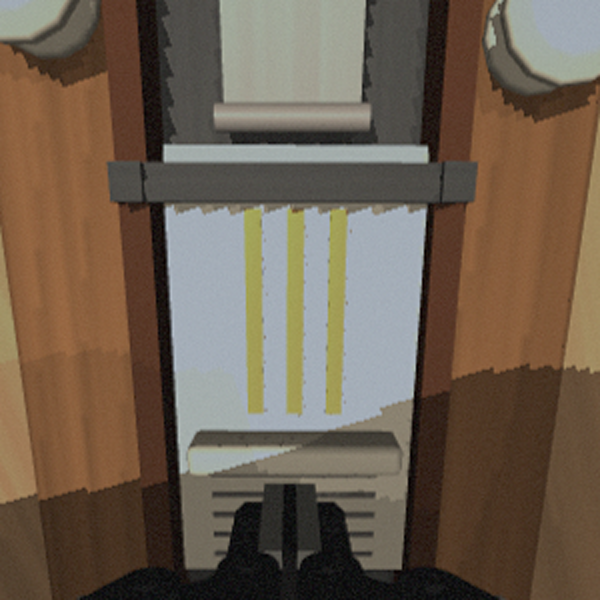

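The nose is under the bar, showing beyond it at row 153 of the crop and centred, and the slide is moving with the fingers. I'll keep pushing.

>>> jog_arm(increments=[0,0.03,0,0.02,0,0,0.07,0,0.02,0,0,0.11,0,0.02,0,0,0.15,0,0.02,0,0,0.19,0,0.02,0,0,0.23,0,0.02,0,0,0.27,0,0.02,0,0,0.3,0,0.02,0,0,0.3,0,0.02,0])

```text
time_s: 8.43
tool_pos: [0.5403, 0.0399, 0.0368]
eef_rot: [0.004, 0.805, 0.593, -0.001]
ft_force: [-7.3, -17.1, 30.4]
grip_width: -0.0001
```

>>> jog_arm(increments=[0,0.03,0,0.015,0,0,0.06,0,0.015,0,0,0.09,0,0.015,0,0,0.11,0,0.015,0,0,0.11,0,0.015,0])

```text
time_s: 9.05
tool_pos: [0.543, 0.0483, 0.0368]
eef_rot: [0.005, 0.805, 0.593, -0.002]
ft_force: [-20.9, -21.8, 33.2]
grip_width: 0.0
```

Run:
```python
from fit import *
im=grab("wrist","w4");s=monitor.get_state(); print(s["time_s"],s["tool_pos"],s["ft_force"])
w=im["frame"][:300,170:470]
cv2.imwrite("pics/c4.png",cv2.resize(w,(600,600),interpolation=cv2.INTER_CUBIC)[...,::-1])
```

```text
9.1 [0.54301144 0.04825977 0.03683507] [-20.48653987 -21.19937978  34.11253774]
```

View pics/c4.png

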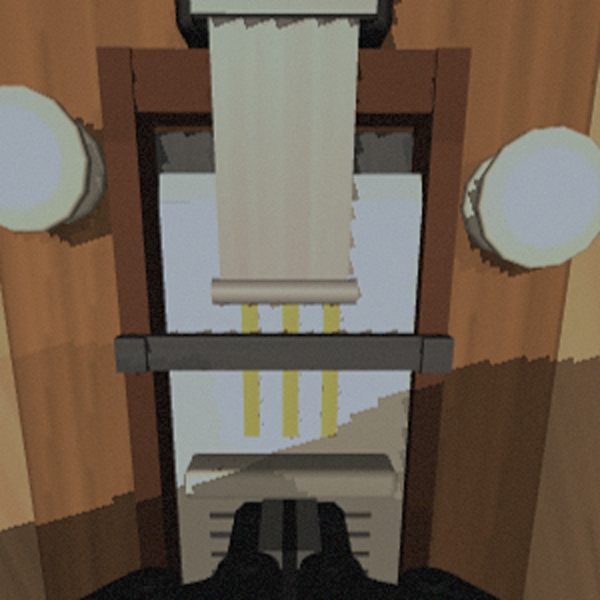

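The slide is about 10 mm short of home and the lateral load is up. I'll ease sideways and keep pushing.

>>> jog_arm(increments=[0,0.01,-0.02,0.015,0,0,0.04,-0.025,0.015,0,0,0.07,-0.025,0.015,0,0,0.09,-0.025,0.015,0,0,0.09,-0.025,0.015,0])

```text
time_s: 9.72
tool_pos: [0.5444, 0.0562, 0.0369]
eef_rot: [0.007, 0.805, 0.593, -0.002]
ft_force: [-4.4, -14.4, 23.1]
grip_width: 0.0
```

>>> jog_arm(increments=[0,0.03,0,0.02,0,0,0.06,0,0.02,0,0,0.08,0,0.02,0,0,0.08,0,0.02,0])

```text
time_s: 10.22
tool_pos: [0.5465, 0.0596, 0.0368]
eef_rot: [0.009, 0.805, 0.593, -0.004]
ft_force: [-22.8, -43.2, 39.6]
grip_width: 0.0
```

Run:
```python
from fit import *
im=grab("wrist","w5");s=monitor.get_state(); print(s["time_s"],s["tool_pos"],s["ft_force"])
w=im["frame"][:300,170:470]
cv2.imwrite("pics/c5.png",cv2.resize(w,(600,600),interpolation=cv2.INTER_CUBIC)[...,::-1])
```

```text
10.275 [0.54649945 0.05965618 0.03681332] [-22.58317412 -41.52322824  40.02823633]
```

View pics/c5.png

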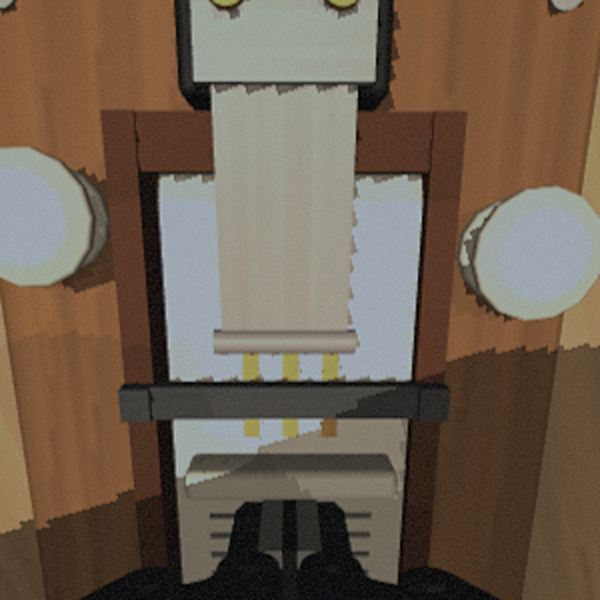

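The nose is against the stop: no gap at row 172, and the force jumped. Now I'll lift straight up with a slight forward bias.

>>> jog_arm(increments=[0,0.03,0,0,0,0,0.02,0,-0.02,0,0,0.01,0,-0.06,0,0,0,0,-0.12,0,0,0,0,-0.3,0,0,0,0,-0.6,0,0,0,0,-0.9,0,0,0,0,-1,0,0,0,0,-1,0])

```text
time_s: 11.4
tool_pos: [0.5463, 0.0618, 0.1373]
eef_rot: [0.01, 0.805, 0.593, -0.004]
ft_force: [0.2, -0.5, -0.6]
grip_width: -0.0003
```

Run:
```python
from fit import *
im=grab("wrist","w6");s=monitor.get_state(); print(s["time_s"],s["tool_pos"],s["ft_force"])
w=im["frame"][:300,170:470]
cv2.imwrite("pics/c6.png",cv2.resize(w,(600,600),interpolation=cv2.INTER_CUBIC)[...,::-1])
```

```text
11.45 [0.54593311 0.06176714 0.13634303] [ 0.10142448  0.06059296 -1.40737043]
```

View pics/c6.png

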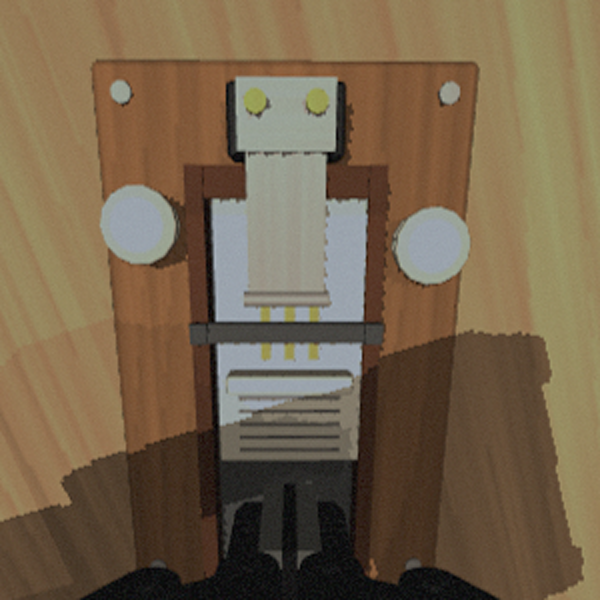

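Run:
```python
from h import *
workorder.job_done(); s=monitor.get_state();print(s["time_s"],s["ft_force"])
```

```text
the job is handed in; nothing more can be done
the job is handed in; nothing more can be done
```

The slide is home against the end stop, and I handed the job in at about 11.5 s on the robot's clock. With the gripper shut, I pressed the tread to about 37 mm, which is the bed's lower stop. I then pushed the slide under the keeper bar and the drag spring until the force jumped to about 47 N sideways and 40 N vertical at the end stop. After that I lifted straight up.

- **Final picture:** the nose is against the stop with no visible gap. The ridge is about 11–12 mm short of the bar, where 12 mm is expected. The slide is in its channel under the bar and the spring. Both caps are on the oak block, apparently where they stood.
- **Release:** the fingertips ended about 90 mm above the tread, with the force readings near zero.
- **Side load:** during the push it reached about 13 N across the channel, from a small sideways offset of the fingers. I eased it by moving 2.5 mm back.
- **Small disagreement:** the camera estimates of the dock differed by 1–3 mm.
- **Not checked:** I took no picture after handing in, and I did not re-check the phone, screwdriver, mug, tape measure or glue jar. The arm touched only the slide, as far as I could tell.

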